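# Hang the blue padlock on the shop's counter spinner

### The job

Turn the padlock spinner on the shop counter until its one empty hook points out over the yellow tab of its base. Then hang the loose blue padlock by its shackle on that hook, so that it hangs free with the hook still over the yellow tab, and let go.

Things in the scene. Friction and masses are not known exactly. Their poses are not given: they have to be found in the camera images.
- lock_blue: Loose upright padlock, blue body 54 mm wide (own y), 24 thick (own x), 45 high, 0.35 kg; a red and a green twin stand nearby. Origin: centre of underside, z up. Steel shackle arch in the y-z plane, top at 93 mm; its opening, seen along x, is 32 mm wide and spans heights 45 to 85 mm, narrowing above 70. Gripped across the width near the body's top (below 45 mm), the opening stays clear.
- spinner: Fixed base of the spinner: black disc 230 mm across; origin: centre of underside on the counter, on the upright turning axis. Own -x points along the yellow front tab (30 mm wide, to 155 mm from the axis). Upper rack: white disc 120 mm across, top at height 177 mm, 4 hooks 90 degrees apart, 3 with padlocks fixed on. It turns endlessly both ways, friction 0.08 N m, stays put; sweeps radius 140 mm.
- hook_free (a point): The empty hook: level steel rod 7 mm thick, centreline 170 mm above the counter, running straight out from the white disc, 60 to 128 mm from the axis; then its tip turns up, to 186 mm above the counter and 139 mm from the axis. This point: on the rod's centreline, 100 mm from the axis. Own x points inwards to the axis, z up; turns with the rack.
- knob (a point): Centre of the top of the black turning knob, 225 mm above the counter: an upright round pin 18 mm thick, standing 48 mm above the white disc, 45 mm from the axis, straight across the axis from the empty hook. Lead it around the axis to turn the rack: push it, or pinch it from above with the fingers either side along the circle and turn them with it.
Mind the look-alikes: they are no part of the job. Leave any orange or turquoise look-alike of the lock_blue alone.

How it is judged:
By the outcome, as a careful person would: the job done as asked, in the order asked, and still so for the second after the job is handed in, with the robot touching nothing.
It also fails if it takes over 72 s, if anything falls off the work surface, if the arm or the gripper's body presses on something with over 40 N, if the wrist force passes 120 N, or if a joint passes its speed limit or range.

### The arm

A 7-joint arm with a two-finger parallel gripper is mounted at the origin on the work surface. World frame = base frame: x ahead of the robot, y to its left, z up, the work surface at z = 0. Lengths are in m, angles in rad, forces in N, time in s.
With the tool pointing down it reaches from about 0.4 to 0.85 m from the base axis. Payload 10.4 kg.
Tool frame: the origin (TCP) lies between the finger pads; the fingertips stand 14 mm ahead of it and the grasp point (between the pads) lies 5 mm behind it (r.finger_overhang is the z of the fingertips in the tool frame, in m); z points along the fingers, y is the line along which they close (so a half turn about z gives the same grasp; the last joint's range is limited). The gripper opens to 87 mm and grips with 3 to 60 N. Pads are 19 mm wide; open, the fingers measure 117 mm over their backs; the gripper's body (75 mm by 190 mm) begins 51 mm behind the grasp point.
Start: joints at [1.191, 0.332, -0.065, 1.46, 0.022, 1.35, -0.088], TCP at [0.218, -0.586, 0.237] pointing down, gripper open.
Joint ranges: [-2.6, 2.6], [-0.5, 2.12], [-1.47, 1.34], [0.16, 2.42], [-1.27, 4.41], [0.06, 2.06], [-2.6, 2.6]. Speed limits (rad/s): [2.22, 2.22, 2.79, 2.79, 3.14, 3.14, 3.14].

### API

Orientations are given as a unit quaternion [x, y, z, w].
In Python, from bench import r, optics gives the robot as it stands.
- The arm moves only by the shell command python3 -m pendant 'ROWS' [FORCE]. ROWS is JSON, a list of rows, each a list of 7 numbers: the closure, from -1 (fully open) to 1 (shut), then the shift along the tool's x, y, z scaled (see below), then the turn, a rotation vector about the tool's x, y, z scaled (see below). In form: [[grip, x, y, z, rx, ry, rz], ...]. A call has 1 to 8 rows; each row is the pose to reach, as a shift and turn from the pose commanded when the call began, along the tool's axes at that moment; what a row does not reach only later rows make up. The controller multiplies each number of a shift by 0.3 m and each number of a turn by 120 degrees. A row lasts 1/8 s, in which the tool goes at most 62.5 mm and 10.7 degrees, less where a joint would pass 70% of its speed; a pose out of reach is approached as far as the arm can. A call with a number of a shift or a turn outside -1 to 1 is refused whole. A call with a gripper value outside its range is refused whole. The fingers move at their own pace and stop on an object; FORCE is the grip in N (left out, the last holds). Time passes only in rows, so rows that repeat a pose let the fingers close. It gives the time, the measured TCP pose, the force, the opening and the grip force at its end, in the units of the state.
- r.read_state(): the state, without advancing time (a new reading comes with each control period).
- optics.camera(name): name is "scene" or "top" or "wrist"; returns a dict with "pixels" (420x560x3 uint8, red, green, blue), "vfov" (degrees; the focal length in pixels is half the picture's height over the tangent of half this angle, whatever the lens; pixels are square), "cx", "cy" (the principal point, pixels), "rvec" (rotation vector, rad) and "tvec" (3), from world to camera coordinates, as OpenCV has them. Camera axes: x right, y down, z forward; pixel columns grow to the right and rows downward; lengths in m; the calibration is good to about 2 mm. The wrist camera is an equidistant fisheye: a pixel r from the principal point sees the ray r / f radians off the axis. A picture is of the moment at which its call begins. There is no depth.
- r.close_job(): hands the job in; it is judged then, once.
The state is a dict: "time": time; "joint_positions": joint angles; "joint_vel": joint speeds; "joint_torque": joint torques, N m; "ee_pos": TCP position; "eef_rot": TCP orientation; "ft_force": force on the tool from outside, world axes, zero at the start; "torque": the same for the moment, N m; "width": finger opening in m; "grip_force": force on a finger pad.
Only numpy, scipy, OpenCV 4.12 (cv2) and the standard library are available. Lean on these libraries where they do the work, as an engineer would, in place of code of your own. Each camera call takes 0.05 s, during which the arm holds its last target. There are 200 camera calls.

## Working session

There is one attempt and no reset: what is moved stays moved. The work goes in short steps, Python scripts to look and compute and a shell command to move; the robot and the scene stay as the last step left them, time stands still between calls to the robot, and variables do not carry over. Pictures are saved under pics/ and viewed, at most 10 in all, crops included, and the job is handed in when it is done.

```bash
mkdir -p pics; ls
cat > h.py <<'E'
import numpy as np, cv2
from bench import r, optics
from scipy.spatial.transform import Rotation as R
def snap(n,f):
    c=optics.camera(n); cv2.imwrite('pics/'+f+'.png',c['pixels'][:,:,::-1]); np.save('pics/'+f+'.npy',c,allow_pickle=True); return c
def load(f): return np.load('pics/'+f+'.npy',allow_pickle=True).item()
def ray(c,u,v,fish=False):
    f=210/np.tan(np.radians(c['vfov'])/2); x,y=(u-c['cx'])/f,(v-c['cy'])/f
    if fish:
        t=np.hypot(x,y); d=np.array([x/t*np.sin(t),y/t*np.sin(t),np.cos(t)]) if t>0 else np.array([0,0,1.])
    else: d=np.array([x,y,1])
    M=R.from_rotvec(np.ravel(c['rvec'])).as_matrix()
    return -M.T@np.ravel(c['tvec']), M.T@d/np.linalg.norm(d)
def atz(c,u,v,z,fish=False):
    o,d=ray(c,u,v,fish); return o+d*(z-o[2])/d[2]
def proj(c,p,fish=False):
    f=210/np.tan(np.radians(c['vfov'])/2)
    q=R.from_rotvec(np.ravel(c['rvec'])).as_matrix()@np.array(p)+np.ravel(c['tvec'])
    if fish:
        rr=np.hypot(q[0],q[1]); t=np.arctan2(rr,q[2]); return np.array([c['cx']+f*t*q[0]/rr,c['cy']+f*t*q[1]/rr])
    return np.array([c['cx']+f*q[0]/q[2],c['cy']+f*q[1]/q[2]])
def tri(*rays):
    A=sum(np.eye(3)-np.outer(d,d) for o,d in rays); b=sum((np.eye(3)-np.outer(d,d))@o for o,d in rays)
    p=np.linalg.solve(A,b); return p,[np.linalg.norm((np.eye(3)-np.outer(d,d))@(p-o)) for o,d in rays]
def rows(target,q=None,pos=None,rot=None):
    "shift/turn (scaled) from current pose to target"
    s=r.read_state(); p0=np.array(s['ee_pos'] if pos is None else pos); R0=R.from_quat(s['eef_rot'] if rot is None else rot)
    sh=R0.inv().apply(np.array(target)-p0)/0.3
    tn=np.zeros(3) if q is None else (R0.inv()*q).as_rotvec()/np.radians(120)
    return np.round(sh,4),np.round(tn,4)
E
python3 - <<'E'
from h import *
s=r.read_state();print({k:np.round(v,3) for k,v in s.items()})
a=snap('scene','s0')['pixels'];b=snap('top','t0')['pixels']
for n in('s0','t0'):
    c=load(n);print(n,c['vfov'],c['cx'],c['cy'],np.round(ray(c,280,210),3))
E
```

```text
pics
{'time': np.float64(0.0), 'joint_positions': array([ 1.191,  0.333, -0.065,  1.461,  0.022,  1.35 , -0.088]), 'joint_vel': array([-0.002, -0.001,  0.001, -0.   ,  0.003,  0.   ,  0.   ]), 'joint_torque': array([ 0.0000e+00, -6.2325e+01,  2.5000e-02, -3.8990e+01, -6.1000e-02,
        4.0000e-02,  0.0000e+00]), 'ee_pos': array([ 0.218, -0.585,  0.236]), 'eef_rot': array([ 0.984,  0.177, -0.   , -0.001]), 'ft_force': array([-0.419,  0.176,  0.667]), 'torque': array([ 0.019, -0.026,  0.019]), 'grip_force': np.float64(0.0), 'width': np.float64(0.087)}
s0 47.99655321044354 280.1609740450534 209.0428206868366 [[ 1.423  0.205  1.084]
 [-0.674 -0.203 -0.71 ]]
t0 54.73217219741469 281.3402962857567 205.51660578540117 [[ 0.495 -0.034  1.017]
 [ 0.053 -0.032 -0.998]]
```

View pics/s0.png

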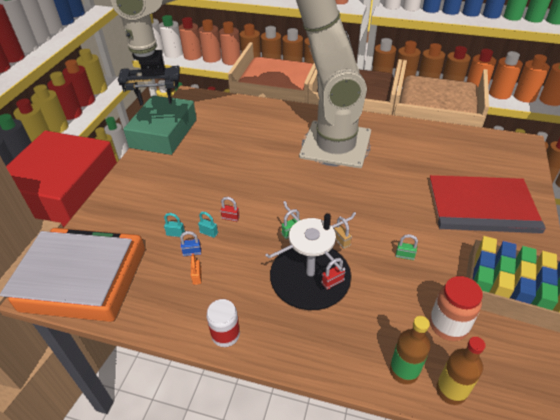

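View pics/t0.png

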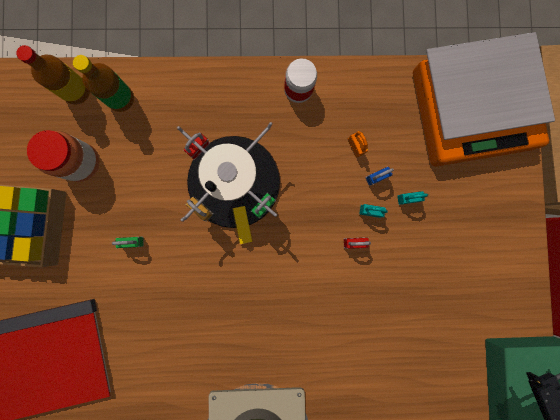

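The pictures show the blue lock at top (380,176) / scene (190,245). The lookalikes are turquoise at top (373,211) and (412,198), orange at (358,142), red at (357,243) and green at (128,242). The only loose blue body fits. The empty hook is at top (270,125), opposite the knob at (210,186), and the yellow tab is at (243,226). I'll confirm both in one enlarged crop.

Run:
```python
from h import *
t=load('t0')['pixels'][:,:,::-1]; s=load('s0')['pixels'][:,:,::-1]
z=lambda im,u,v,w,h:cv2.resize(im[v:v+h,u:u+w],(400,300),interpolation=cv2.INTER_CUBIC)
cv2.imwrite('pics/z0.png',np.vstack([np.hstack([z(t,350,150,80,60),z(t,160,110,160,120+20)]) ,np.hstack([z(s,160,200,80,60),z(s,255,190,120,90)])]))
```

```text
(no output)
```

View pics/z0.png

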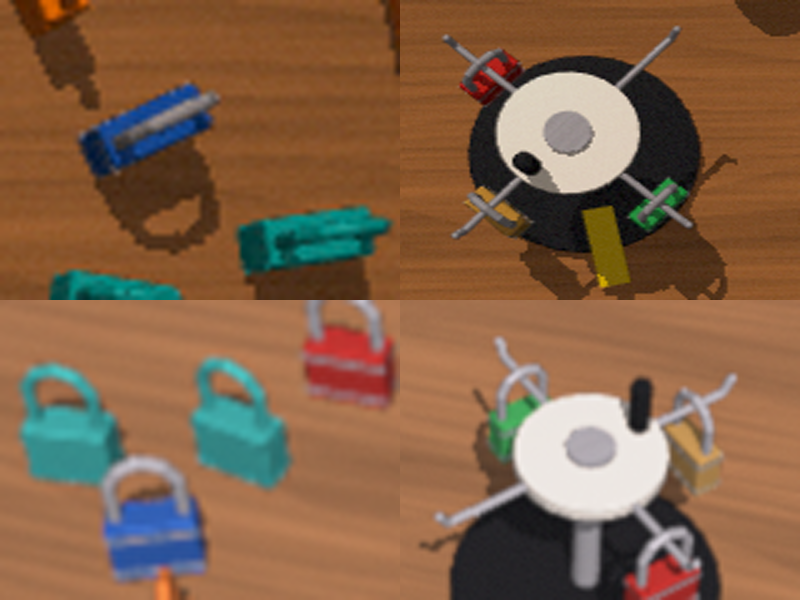

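The crop confirms it: one blue-bodied steel-shackle lock, and the hook at upper right is bare, with the knob opposite. Next I'll fit poses in both views.

Run:
```python
from h import *
from scipy.optimize import minimize
t=load('t0');s=load('s0')
def mask(c,lo,hi,box):
    h=cv2.cvtColor(c['pixels'],cv2.COLOR_RGB2HSV); m=cv2.inRange(h,lo,hi); k=np.zeros_like(m); u,v,w,hh=box; k[v:v+hh,u:u+w]=m[v:v+hh,u:u+w]; return k
mt=mask(t,(105,110,30),(125,255,255),(360,160,40,30)); ms=mask(s,(105,110,30),(125,255,255),(170,225,40,40))
print((mt>0).sum(),(ms>0).sum())
B=np.array([[a,b,c] for a in(-.012,.012) for b in(-.027,.027) for c in(0,.045)])
def cost(p):
    x,y,z,a=p; e=0
    W=R.from_euler('z',a).apply(B)+[x,y,z]
    for c,m in((t,mt),(s,ms)):
        P=np.array([proj(c,w) for w in W]); h=cv2.convexHull((P*8*16).astype(np.int32))
        u0,v0=P.min(0)-8; 
        big=np.zeros((60*8,60*8),np.uint8); o=np.round(P.mean(0)-30).astype(int)
        cv2.fillConvexPoly(big,((P+.5-o)*8*16).astype(np.int32)[cv2.convexHull(P.astype(np.float32),returnPoints=False)[:,0]],255,shift=4)
        sm=cv2.resize(big,(60,60),interpolation=cv2.INTER_AREA).astype(float)/255
        e+=np.abs(sm-(m[o[1]:o[1]+60,o[0]:o[0]+60]>0)).sum()+5*0
    return e
p0=atz(t,378,176,.045)
best=min((minimize(cost,[p0[0],p0[1],0,a],method='Nelder-Mead',options=dict(initial_simplex=np.array([p0[0],p0[1],0,a])+np.vstack([np.zeros(4),np.diag([.012,.012,.008,.25])]))) for a in np.arange(0,np.pi,.4)),key=lambda q:q.fun)
print('lock',best.x,best.fun)
print('apex',tri(ray(t,382.6,174),ray(s,189,232.4)))
E1=[]
for c,box in((t,(190,135,75,75)),(s,(285,215,55,45))):
    m=mask(c,(0,0,150),(40,70,255),box); n,l,st,ce=cv2.connectedComponentsWithStats(m); i=1+st[1:,4].argmax()
    h=cv2.convexHull(np.argwhere(l==i)[:,::-1].astype(np.int32)); e=cv2.fitEllipse(h); print(e); E1.append(ray(c,*e[0]))
d,er=tri(*E1);print('disc',d,er)
k,er=tri(ray(t,210.4,186),ray(s,327,215.5));print('knob',k,er)
h,er=tri(ray(t,270.4,125),ray(s,266.4,256));print('hooktip',h,er)
a=lambda v:np.degrees(np.arctan2(v[1],v[0]))
for n,p in(('knob',k),('tip',h)):print(n,np.linalg.norm((p-d)[:2]),a(p-d))
m=mask(t,(22,150,60),(35,255,255),(225,200,35,50)); pts=np.argwhere(m>0)[:,::-1]; W=np.array([atz(t,u,v,.01)[:2] for u,v in pts]); rc=cv2.minAreaRect((W*1000).astype(np.float32)); print('tab',rc, cv2.boxPoints(rc).round(1).tolist())
far=W[np.linalg.norm(W-d[:2],axis=1)>.135].mean(0); print('tabfar',far,a(far-d[:2]),a(W.mean(0)-d[:2]))
mb=mask(t,(0,0,0),(180,255,45),(180,130,110,105)); n,l,st,ce=cv2.connectedComponentsWithStats(mb); i=1+st[1:,4].argmax()
e=cv2.fitEllipse(cv2.convexHull(np.argwhere(l==i)[:,::-1].astype(np.int32))); print('base',e,atz(t,*e[0],.012))
```

```text
167 187
lock [ 0.62807249 -0.31394047 -0.00424176  0.45076127] 227.24313725490197
apex (array([ 0.62422729, -0.30862174,  0.08078803]), [np.float64(0.0021320736304681763), np.float64(0.002132073630468353)])
((226.56532287597656, 171.5525360107422), (56.05564880371094, 57.7834358215332), 60.16987609863281)
((312.0148620605469, 236.30682373046875), (38.12141799926758, 46.782630920410156), 92.65113067626953)
disc [0.62307274 0.04888437 0.16680281] [np.float64(0.0006444458566019438), np.float64(0.000644445856601955)]
knob [0.58725529 0.07725426 0.21590457] [np.float64(0.00037731923324780083), np.float64(0.00037731923324783135)]
hooktip [ 0.71991346 -0.04514436  0.1714162 ] [np.float64(0.0005047613572874223), np.float64(0.0005047613572874505)]
knob 0.045691805671984324 141.6183458792067
tip 0.13497971974374573 -44.15594912223846
tab ((514.3300170898438, 28.55343246459961), (90.25342559814453, 30.98997688293457), 10.282720565795898) [[467.20001220703125, 35.70000076293945], [472.70001220703125, 5.300000190734863], [561.5, 21.399999618530273], [556.0, 51.900001525878906]]
tabfar [0.48006877 0.02229135] -169.4656063791731 -169.36662281748693
base ((262.1847839355469, 173.71510314941406), (31.445405960083008, 59.8927001953125), 165.473876953125) [ 0.63924111 -0.02366024  0.012     ]
```

```bash
cat > fitlock.py <<'E'
from h import *
from scipy.optimize import minimize
B=np.array([[a,b,c] for a in(-.012,.012) for b in(-.027,.027) for c in(0,.045)])
def bluemask(c):
    p=c['pixels'].astype(int); return ((p[:,:,2]>p[:,:,0]+25)&(p[:,:,2]>p[:,:,1]*1.35+10)).astype(np.uint8)
def fit(views,x0,S=4):
    def cost(p):
        W=R.from_euler('z',p[3]).apply(B)+p[:3]; e=0
        for c,m,f in views:
            P=np.array([proj(c,w,f) for w in W]); big=np.zeros((420*S,560*S),np.uint8)
            cv2.fillConvexPoly(big,cv2.convexHull(((P+.5)*S).astype(np.float32)).astype(np.int32),255)
            e+=np.abs(cv2.resize(big,(560,420),interpolation=cv2.INTER_AREA)/255.-m).sum()/m.sum()
        return e
    return min((minimize(cost,[*x0,a],method='Nelder-Mead',options=dict(maxiter=120,initial_simplex=np.array([*x0,a])+np.vstack([np.zeros(4),np.diag([.012,.012,.008,.3])]))) for a in(.1,.5,.9)),key=lambda q:q.fun)
def comp(m,u,v,w):
    k=np.zeros_like(m);k[v-w:v+w,u-w:u+w]=m[v-w:v+w,u-w:u+w];return k
E
python3 - <<'E'
from fitlock import *
t=load('t0');s=load('s0')
mt=comp(bluemask(t),380,176,20);ms=comp(bluemask(s),190,245,20);print(mt.sum(),ms.sum())
q=fit([(t,mt,0),(s,ms,0)],[.625,-.31,0]);print(q.x,q.fun)
print(rows([.53,-.30,.33]))
E
```

```text
151 197
[ 0.62818861 -0.31424117 -0.00240333  0.42162922] 1.3968240659628224
(array([ 1.3061, -0.5286, -0.3133]), array([0., 0., 0.]))
```

```bash
python3 -m pendant '[[-1,0.2,-0.08,-0.3,0,0,0],[-1,0.65,-0.26,-0.31,0,0,0],[-1,0.65,-0.26,-0.31,0,0,0],[-1,0.65,-0.26,-0.31,0,0,0],[-1,0.65,-0.26,-0.31,0,0,0]]' && python3 -m pendant '[[-1,0.65,-0.26,0,0,0,0],[-1,0.65,-0.26,0,0,0,0],[-1,0.65,-0.26,0,0,0,0],[-1,0.65,-0.26,0,0,0,0],[-1,0.65,-0.26,0,0,0,0]]'
python3 - <<'E'
from h import *
c=snap('wrist','w1');print(c['vfov'],c['cx'],c['cy'],proj(c,[.628,-.314,.045],True),ray(c,280,210,True))
E
```

```text
time: 0.72
ee_pos: [0.3779, -0.4408, 0.3305]
eef_rot: [0.983, 0.181, 0.001, 0.0]
ft_force: [-0.3, -0.9, -0.1]
width: 0.0871
grip_force: 0.0
time: 1.35
ee_pos: [0.5299, -0.3023, 0.3286]
eef_rot: [0.984, 0.179, -0.0, -0.001]
ft_force: [-0.3, -0.2, -0.0]
width: 0.0873
grip_force: 0.0
65.70646984690485 277.13892323769187 212.08771865181612 [311.07711379 114.89203269] (array([ 0.59304122, -0.27993967,  0.47760471]), array([-0.22489919, -0.0928349 , -0.9699495 ]))
```

View pics/w1.png

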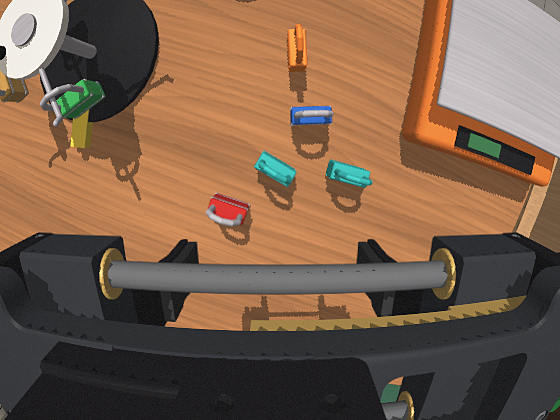

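The wrist view shows the blue lock at (312,116), where it was predicted at (311,115). Next, a second wrist place nearer the spinner.

```bash
python3 -c "
from h import *
print(rows([.50,-.04,.37]))"
```

```text
(array([ 0.2173, -0.858 , -0.137 ]), array([0., 0., 0.]))
```

```bash
python3 -m pendant '[[-1,0.22,-0.86,-0.14,0,0,0],[-1,0.22,-0.86,-0.14,0,0,0],[-1,0.22,-0.86,-0.14,0,0,0],[-1,0.22,-0.86,-0.14,0,0,0],[-1,0.22,-0.86,-0.14,0,0,0],[-1,0.22,-0.86,-0.14,0,0,0]]'
python3 - <<'E'
from h import *
c=snap('wrist','w2')
E
```

```text
time: 2.15
ee_pos: [0.5008, -0.0394, 0.3718]
eef_rot: [0.984, 0.177, 0.0, 0.001]
ft_force: [0.5, -1.0, -0.5]
width: 0.0869
grip_force: 0.0
```

View pics/w2.png

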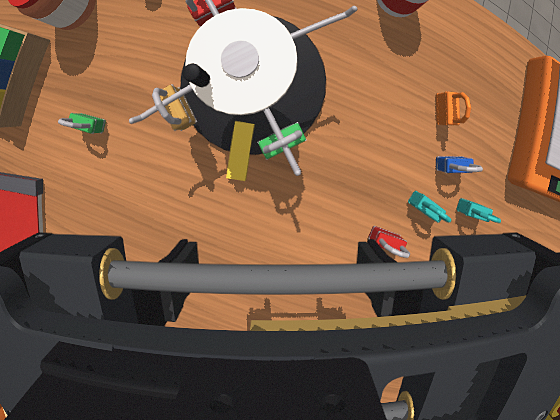

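Run:
```python
from fitlock import *
t=load('t0');s=load('s0');w=load('w1');x=load('w2')
V=[(t,comp(bluemask(t),380,176,20),0),(s,comp(bluemask(s),190,245,20),0),(w,comp(bluemask(w),312,116,28),1),(x,comp(bluemask(x),455,165,30),1)]
print([v[1].sum() for v in V])
for vs in([V[2],V[3]],V):
    q=fit(vs,[.628,-.314,0]);print('lock',q.x.round(4),q.fun)
from scipy.optimize import least_squares
def disc(c,box):
    h=cv2.cvtColor(c['pixels'],cv2.COLOR_RGB2HSV); m=cv2.inRange(h,(0,0,185),(40,60,255)); u,v,ww,hh=box; k=np.zeros_like(m);k[v:v+hh,u:u+ww]=m[v:v+hh,u:u+ww]
    n,l,st,ce=cv2.connectedComponentsWithStats(k); i=1+st[1:,4].argmax()
    e=cv2.fitEllipse(cv2.convexHull(np.argwhere(l==i)[:,::-1].astype(np.int32)));return e
e1=disc(t,(190,135,75,75));e2=disc(x,(180,5,125,115));e3=disc(s,(285,215,55,45));print(e1,e2,e3)
print('disc wt',tri(ray(t,*e1[0]),ray(x,*e2[0],True)),'ws',tri(ray(s,*e3[0]),ray(x,*e2[0],True)))
for c,e,f in((t,e1,0),(x,e2,1)):print('at.177',atz(c,*e[0],.177,f))
for c,b in((x,(185,55,30,35)),(t,(200,175,20,20)),(s,(318,208,18,30))):
    u,v,a,h=b; m=c['pixels'][v:v+h,u:u+a].max(2)<60; P=np.argwhere(m)[:,::-1]+[u,v]; print('knobblob',P.min(0),P.max(0),P.mean(0),len(P))
im=x['pixels'][:,:,::-1]; z=lambda im,u,v,ww,hh:cv2.resize(im[v:v+hh,u:u+ww],(400,300),interpolation=cv2.INTER_CUBIC)
cv2.imwrite('pics/z1.png',np.vstack([np.hstack([z(im,170,50,60,45),z(im,300,0,80,60)]),np.hstack([z(t['pixels'][:,:,::-1],195,170,40,30),z(s['pixels'][:,:,::-1],305,205,40,30)])]))
```

```text
[np.uint64(151), np.uint64(197), np.uint64(448), np.uint64(362)]
lock [ 0.6289 -0.3151 -0.0039  0.409 ] 1.450517907439219
lock [ 0.6287 -0.3147 -0.0024  0.4141] 2.8800281353992747
((226.7655487060547, 171.35882568359375), (55.77165603637695, 56.581138610839844), 79.01048278808594) ((240.75814819335938, 60.9439811706543), (104.84612274169922, 112.29280090332031), 72.88668823242188) ((311.9583435058594, 236.178466796875), (37.2294807434082, 46.03702926635742), 93.4716796875)
disc wt (array([0.62821478, 0.05223637, 0.13444252]), [np.float64(8.275237522741594e-06), np.float64(8.275237522839404e-06)]) ws (array([0.62269678, 0.04725008, 0.16624707]), [np.float64(0.0007397698364360262), np.float64(0.0007397698364360134)])
at.177 [0.62177737 0.04809175 0.177     ]
at.177 [0.62112295 0.04461234 0.177     ]
knobblob [185  64] [209  86] [195.90640394  76.02463054] 406
knobblob [200 181] [215 194] [207.61290323 187.31451613] 124
knobblob [324 214] [329 228] [326.56578947 221.06578947] 76
```

View pics/z1.png

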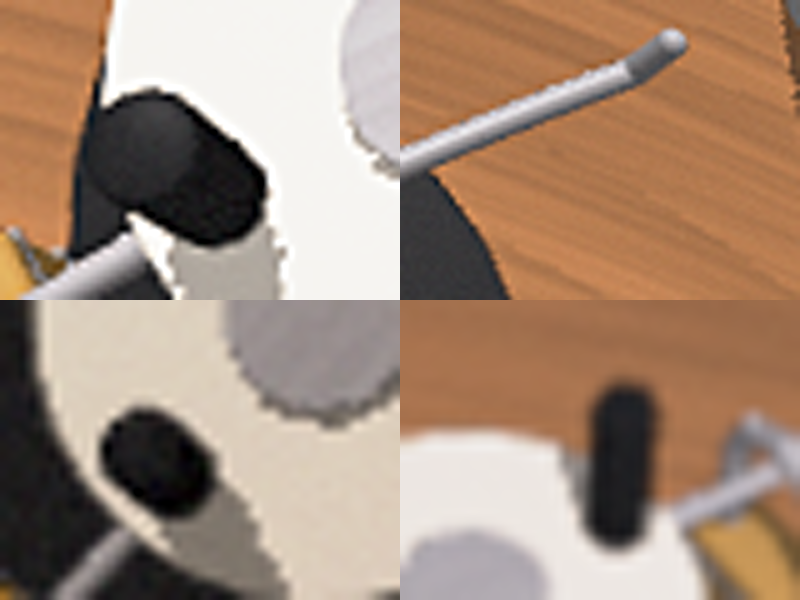

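Run:
```python
from fitlock import *
t=load('t0');s=load('s0');w=load('w1');x=load('w2')
def hub(c,u,v,rad):
    h=cv2.cvtColor(c['pixels'],cv2.COLOR_RGB2HSV).astype(int); m=np.zeros((420,560),np.uint8)
    ref=np.median(c['pixels'][v-3:v+4,u-3:u+4].reshape(-1,3),0); d=np.abs(c['pixels'].astype(int)-ref).max(2)<22
    m[max(v-rad,0):v+rad,max(u-rad,0):u+rad]=d[max(v-rad,0):v+rad,max(u-rad,0):u+rad]
    n,l,st,ce=cv2.connectedComponentsWithStats(m); i=1+st[1:,4].argmax(); return cv2.fitEllipse(cv2.convexHull(np.argwhere(l==i)[:,::-1].astype(np.int32)))
H=[(c,hub(c,u,v,rr),f) for c,u,v,rr,f in((w,22,30,20,1),(x,240,59,28,1),(t,227,171,15,0),(s,312,234,12,0))]
for h in H:print(np.round(h[1][0],1),np.round(h[1][1],1))
rr=[ray(c,*e[0],f) for c,e,f in H]
print('w1w2',tri(rr[0],rr[1]));print('all',tri(*rr)); print('w+s',tri(rr[0],rr[1],rr[3]))
k=tri(ray(x,191.5,72.5,1),ray(t,209.5,184.5),ray(s,327.5,214.8));print('knob',k)
from scipy.optimize import least_squares
obs=[(x,191.5,72.5,1,'k'),(t,209.5,184.5,0,'k'),(s,327.5,214.8,0,'k'),(x,354.4,8.4,1,'h'),(t,270.4,125,0,'h'),(s,266.4,256,0,'h')]+[(c,*e[0],f,'c') for c,e,f in H]
def res(p,full=False):
    o=np.array([p[0],p[1],p[3]]);u=np.array([np.cos(p[2]),np.sin(p[2]),0]);e=np.array([0,0,1])
    P={'k':o-.045*u+.225*e,'h':o+.1375*u+.184*e,'c':o+.180*e}
    return np.concatenate([proj(c,P[n],f)-[a,b] for c,a,b,f,n in obs])
q=least_squares(res,[.622,.047,-.75,0],loss='soft_l1');print(q.x,np.degrees(q.x[2]));print(res(q.x).reshape(-1,2).round(1).tolist())
# tab in w2
h=cv2.cvtColor(x['pixels'],cv2.COLOR_RGB2HSV);m=cv2.inRange(h,(22,150,60),(35,255,255));m[:115]=0;m[190:]=0;m[:,:220]=0;m[:,260:]=0
W=np.array([atz(x,u,v,.008,1)[:2] for v,u in np.argwhere(m>0)])*1000;rc=cv2.minAreaRect(W.astype(np.float32));print('tab',rc)
c=W.mean(0)/1000;a=np.degrees(np.arctan2(*(c-q.x[:2])[::-1]));print(a)
```

```text
[22.5 28.4] [19.5 34.9]
[239.1  58.2] [35.3 38.5]
[227.  171.6] [18.8 20.5]
[311.7 233.9] [11.9 15.1]
w1w2 (array([0.62291601, 0.04655352, 0.18140976]), [np.float64(0.00020527911814129798), np.float64(0.00020527911814148005)])
all (array([0.62304066, 0.04776392, 0.17788793]), [np.float64(0.0018583800228939005), np.float64(0.0006361659569229109), np.float64(0.0018627260926661706), np.float64(0.0016460646685410869)])
w+s (array([0.62381172, 0.04781561, 0.17834582]), [np.float64(0.0015397103572283779), np.float64(0.0008844957047320568), np.float64(0.0013641821142940742)])
knob (array([0.58949319, 0.07811719, 0.22061322]), [np.float64(0.0008169030841348657), np.float64(0.0003412625372533725), np.float64(0.0010350196108025141)])
[ 0.62271474  0.04745658 -0.75003985 -0.00410208] -42.97411812742546
[[-0.8, -0.5], [-0.1, -0.0], [-0.4, 0.1], [-0.4, -0.5], [0.8, -2.7], [-0.8, -1.2], [2.4, 1.2], [-0.2, 0.8], [0.1, -0.6], [0.2, -0.2]]
tab ((513.746826171875, 26.811256408691406), (92.31298828125, 32.173282623291016), 11.001017570495605)
-169.3098044006188
```

```bash
cat >> h.py <<'E'
def down(yaw_y):  # tool down, tool y axis at world azimuth yaw_y deg
    a=np.radians(yaw_y); y=np.array([np.cos(a),np.sin(a),0]); z=np.array([0,0,-1.]); return R.from_matrix(np.column_stack([np.cross(y,z),y,z]))
E
python3 -c "
from h import *
print(rows([.5895,.078,.30],down(47)), np.round(r.read_state()['joint_positions'],2))"
```

```text
(array([ 0.4146, -0.2694,  0.2374]), array([ 1.000e-04,  6.000e-04, -9.726e-01])) [ 0.46  0.05 -0.49  1.52  0.02  1.58 -1.24]
```

```bash
python3 -m pendant '[[-1,0.415,-0.27,0.237,0,0,-0.972],[-1,0.415,-0.27,0.237,0,0,-0.972],[-1,0.415,-0.27,0.237,0,0,-0.972],[-1,0.415,-0.27,0.237,0,0,-0.972],[-1,0.415,-0.27,0.237,0,0,-0.972],[-1,0.415,-0.27,0.237,0,0,-0.972],[-1,0.415,-0.27,0.237,0,0,-0.972],[-1,0.415,-0.27,0.237,0,0,-0.972]]'
python3 -c "
from h import *
print(rows([.5895,.078,.30],down(47)), np.round(r.read_state()['joint_positions'],2))"
```

```text
time: 3.2
ee_pos: [0.5901, 0.0771, 0.2991]
eef_rot: [0.598, 0.801, -0.001, -0.0]
ft_force: [0.3, -0.2, -0.9]
width: 0.0871
grip_force: 0.0
(array([ 0.0034, -0.0011, -0.0029]), array([-0.0009,  0.    , -0.2543])) [ 0.38  0.33 -0.75  1.41  0.22  1.49 -0.08]
```

```bash
python3 -m pendant '[[-1,0,0,0,0,0,-0.254],[-1,0,0,0,0,0,-0.254],[-1,0,0,0,0,0,-0.254],[-1,0,0,0.15,0,0,-0.254],[-1,0,0,0.295,0,0,-0.254],[-1,0,0,0.295,0,0,-0.254]]'
python3 -c "
from h import *
print(rows([.5895,.078,.211],down(47)), np.round(r.read_state()['joint_positions'],2))
c=snap('wrist','w3');d=snap('scene','s3')
cv2.imwrite('pics/z3.png',np.hstack([cv2.resize(c['pixels'],(400,300)),cv2.resize(d['pixels'][170:290,240:400],(400,300))])[:,:,::-1])"
```

```text
time: 3.95
ee_pos: [0.5882, 0.077, 0.2082]
eef_rot: [0.369, 0.929, -0.002, -0.003]
ft_force: [-0.4, 0.6, 1.0]
width: 0.087
grip_force: 0.0
(array([-0.0009,  0.0053, -0.0094]), array([-0.0028, -0.0019, -0.003 ])) [ 0.44  0.4  -0.82  1.55  0.29  1.33  0.4 ]
```

View pics/z3.png

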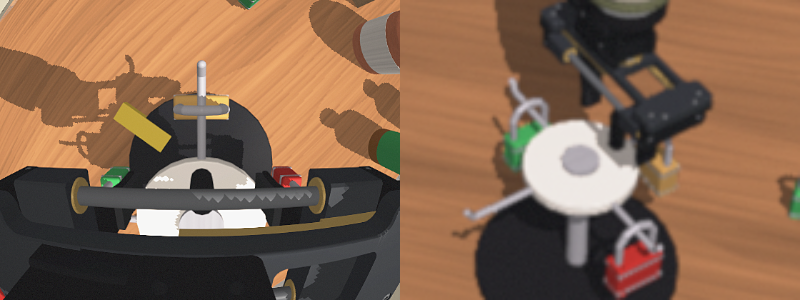

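The knob is centred between the fingers. I'll close on it and lead it clockwise in two half arcs.

```bash
python3 -m pendant '[[1,0,0,0,0,0,0],[1,0,0,0,0,0,0],[1,0,0,0,0,0,0],[1,0,0,0,0,0,0],[1,0,0,0,0,0,0],[1,0,0,0,0,0,0]]' 12 && python3 -m pendant '[[1,-0.0023,0.026,0,0,0,0.0833],[1,-0.009,0.0513,0,0,0,0.1667],[1,-0.0201,0.075,0,0,0,0.25],[1,-0.0351,0.0964,0,0,0,0.3333],[1,-0.0536,0.1149,0,0,0,0.4167],[1,-0.075,0.1299,0,0,0,0.5],[1,-0.0824,0.1339,0,0,0,0.5267],[1,-0.0824,0.1339,0,0,0,0.5267]]' 12
python3 -c "
from h import *
k=np.radians(73.8);print(rows([.6227+.045*np.cos(k),.047+.045*np.sin(k),.208],down(47-63.2)), np.round(r.read_state()['joint_positions'],2))"
```

```text
time: 4.8
ee_pos: [0.5894, 0.0809, 0.2119]
eef_rot: [0.368, 0.93, -0.0, 0.0]
ft_force: [0.9, 0.2, -0.7]
width: 0.0346
grip_force: 0.0
time: 5.8
ee_pos: [0.6352, 0.0937, 0.2116]
eef_rot: [0.8, 0.6, 0.0, -0.0]
ft_force: [3.3, 1.5, -3.5]
width: 0.0177
grip_force: 12.0
(array([-0.011 ,  0.0033,  0.0121]), array([ 0.0002, -0.0003, -0.0008])) [ 0.23  0.45 -0.61  1.42  0.26  1.35 -0.67]
```

```bash
python3 -m pendant '[[1,-0.0133,0.029,0,0,0,0.0833],[1,-0.02,0.0546,0,0,0,0.1667],[1,-0.0311,0.0783,0,0,0,0.25],[1,-0.0461,0.0997,0,0,0,0.3333],[1,-0.0646,0.1182,0,0,0,0.4167],[1,-0.086,0.1332,0,0,0,0.5],[1,-0.0934,0.1372,0,0,0,0.5267],[1,-0.0934,0.1372,0,0,0,0.5267]]' 12
python3 - <<'E'
from h import *
k=np.radians(10.6);print(rows([.6227+.045*np.cos(k),.047+.045*np.sin(k),.212],down(47-126.4)), np.round(r.read_state()['joint_positions'],2))
snap('wrist','w4');t=snap('top','t4');s=snap('scene','s4')
cv2.imwrite('pics/z4.png',np.hstack([cv2.resize(t['pixels'][110:260,150:350],(400,300)),cv2.resize(s['pixels'][170:290,240:400],(400,300))])[:,:,::-1])
E
```

```text
time: 6.8
ee_pos: [0.6681, 0.055, 0.2119]
eef_rot: [0.996, 0.091, 0.002, -0.0]
ft_force: [11.7, 0.7, -6.3]
width: 0.018
grip_force: 12.0
(array([-0.0035, -0.0018, -0.0004]), array([ 0.    , -0.0018, -0.0009])) [ 0.14  0.47 -0.4   1.35  0.18  1.35 -1.66]
```

View pics/z4.png

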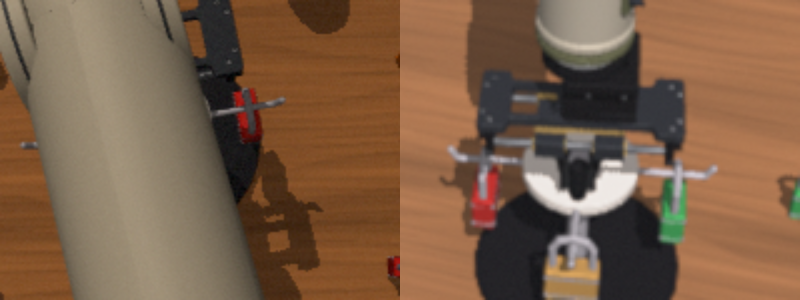

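```bash
python3 -m pendant '[[-1,0,0,0,0,0,0],[-1,0,0,0,0,0,0],[-1,0,0,0,0,0,0],[-1,0,0,-0.2,0,0,0],[-1,0,0,-0.5,0,0,0],[-1,0,0,-0.5,0,0,0],[-1,0,0,-0.5,0,0,0]]'
python3 -c "
from h import *
print(rows([.53,-.10,.36],down(-69.6)))"
```

```text
time: 7.82
ee_pos: [0.667, 0.0552, 0.3647]
eef_rot: [0.996, 0.091, 0.002, -0.0]
ft_force: [0.2, 0.4, -0.5]
width: 0.0793
grip_force: 0.0
(array([-0.5433,  0.4257,  0.0136]), array([ 0.0003, -0.0021, -0.0827]))
```

```bash
python3 -m pendant '[[-1,-0.54,0.43,0,0,0,-0.08],[-1,-0.54,0.43,0,0,0,-0.08],[-1,-0.54,0.43,0,0,0,-0.08],[-1,-0.54,0.43,0,0,0,-0.08],[-1,-0.54,0.43,0,0,0,-0.08]]'
python3 - <<'E'
from h import *
x=snap('wrist','w5')
P=lambda p:proj(x,p,True).round(1)
a=np.radians(-169.4);u=np.array([np.cos(a),np.sin(a),0]);o=np.array([.6227,.047,0])
for rr,z in((.06,.1735),(.1,.1735),(.128,.1735),(.1375,.184)):print(P(o+u*rr+[0,0,z]))
print('knob',P(o-.045*u+[0,0,.225]),'lock',P([.6289,-.315,.045]))
cv2.imwrite('pics/w5z.png',cv2.resize(x['pixels'][0:240,60:380],(800,600),interpolation=cv2.INTER_CUBIC)[:,:,::-1])
E
```

```text
time: 8.45
ee_pos: [0.5298, -0.1024, 0.3614]
eef_rot: [0.985, 0.173, -0.0, 0.0]
ft_force: [0.1, 0.8, 0.2]
width: 0.0873
grip_force: 0.0
[164.7 122.1]
[160.4 158.9]
[158.  184.1]
[154.  194.3]
knob [165.3  12.4] lock [427.6 166. ]
```

View pics/w5z.png

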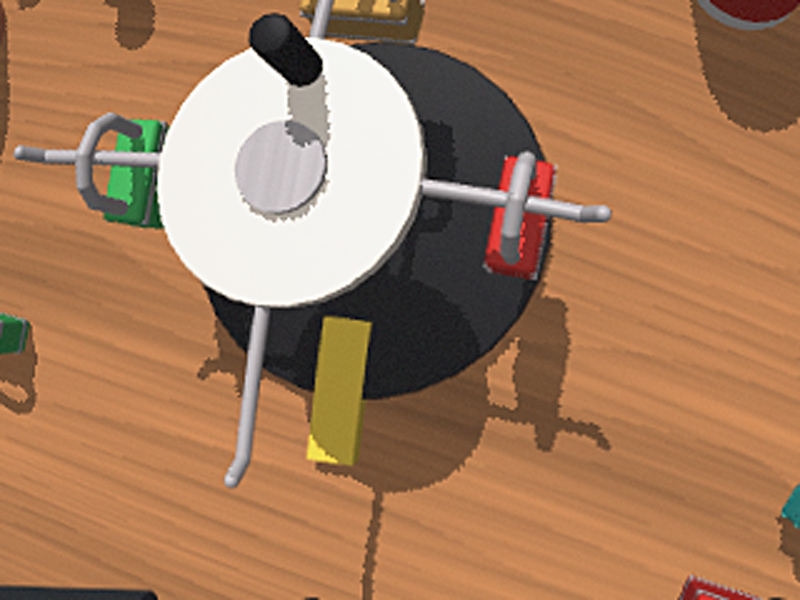

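The hook lies on the prediction to within about 2 px: base (165,124), bend (156,185), tip (153,192). I'll quantify its angle, the hook position and the lock grasp.

Run:
```python
from fitlock import *
x=load('w5')
A=lambda u,v,z:atz(x,u,v,z,1)
o=np.array([.6227,.047])
for u,v,z in((164.8,124,.1735),(160,159,.1735),(156.2,184.6,.1735),(152.8,191.6,.184)):
    p=A(u,v,z);d=p[:2]-o;print(p.round(4),np.hypot(*d).round(4),np.degrees(np.arctan2(d[1],d[0])).round(1))
# rod by pixels
h=x['pixels'].astype(int);L=[]
for v in range(128,182,3):
    row=h[v,145:172]; g=(row.max(1)-row.min(1)<25)&(row.min(1)>90); i=np.where(g)[0]
    if len(i)>1: L.append(A(145+i.mean(),v,.172)[:2])
L=np.array(L);m=L.mean(0);d=np.linalg.svd(L-m)[2][0];d*=np.sign(-d[0]);print('rod dir',np.degrees(np.arctan2(d[1],d[0])),'off axis',np.cross(d,o-m),len(L), 'az',np.degrees(np.arctan2(*(m-o)[::-1])))
hs=cv2.cvtColor(x['pixels'],cv2.COLOR_RGB2HSV);mm=cv2.inRange(hs,(22,150,60),(35,255,255));mm[:125]=0;mm[188:]=0;mm[:,:180]=0;mm[:,215:]=0
W=np.array([A(u,v,.008)[:2] for v,u in np.argwhere(mm>0)])*1000;print('tab',cv2.minAreaRect(W.astype(np.float32)),np.degrees(np.arctan2(*(W.mean(0)/1000-o)[::-1])))
V=[(load('w1'),comp(bluemask(load('w1')),312,116,28),1),(x,comp(bluemask(x),428,166,30),1)];print([v[1].sum() for v in V])
q=fit(V,[.629,-.315,0]);print('lock',q.x,q.fun)
yy=np.degrees(q.x[3])-90;print(rows([.6285,-.3148,.20],down(yy)),yy)
```

```text
[0.5619 0.0352 0.1735] 0.062 -169.0
[0.5241 0.029  0.1735] 0.1002 -169.6
[0.4956 0.0253 0.1735] 0.1289 -170.3
[0.49   0.0238 0.184 ] 0.1347 -170.1
rod dir -170.54779735129733 off axis -0.00029101884738672555 18 az -170.37140843571717
tab ((513.16015625, 27.168773651123047), (92.609375, 33.658355712890625), 11.49240493774414) -169.90828544598452
[np.uint64(448), np.uint64(408)]
lock [ 0.62916823 -0.31550523 -0.00574797  0.40446556] 1.4503413865546217
(array([0.062 , 0.7821, 0.5373]), array([-0.0003,  0.0002, -0.0259])) -66.82583026630536<stdin>:12: DeprecationWarning: Arrays of 2-dimensional vectors are deprecated. Use arrays of 3-dimensional vectors instead. (deprecated in NumPy 2.0)
```

Run:
```python
from fitlock import *
x=load('w5');w=load('w1');t=load('t0')
def bm(c,u,v,k):
    h=cv2.cvtColor(c['pixels'],cv2.COLOR_RGB2HSV);m=(cv2.inRange(h,(98,60,15),(140,255,255))>0).astype(np.uint8);m=comp(m,u,v,k)
    m=cv2.morphologyEx(m,cv2.MORPH_OPEN,np.ones((2,2),np.uint8)); n,l,st,ce=cv2.connectedComponentsWithStats(m);i=1+st[1:,4].argmax();h=cv2.convexHull(np.argwhere(l==i)[:,::-1].astype(np.int32));o=np.zeros_like(m);cv2.fillConvexPoly(o,h,1);print(m.sum(),o.sum(),h.min((0,1)),h.max((0,1)));return o
V=[(w,bm(w,312,116,28),1),(x,bm(x,428,166,30),1),(t,bm(t,380,176,18),0)]
q=fit(V,[.629,-.315,0]);print('lock',q.x,q.fun)
q=fit(V[:2],[.629,-.315,0]);print('lock',q.x,q.fun)
vis=w['pixels'][80:150,270:360].copy();W=R.from_euler('z',q.x[3]).apply(B)+q.x[:3]
vis=cv2.resize(vis,(720,560))
for p in W:
    a,b=(proj(w,p,True)-[270,80]+.5)*8;cv2.circle(vis,(int(a),int(b)),5,(255,255,0),-1)
cv2.imwrite('pics/z6.png',vis[:,:,::-1])
yy=np.degrees(q.x[3])-90;print(rows([*q.x[:2],.20],down(yy)),yy)
```

```text
480 746 [292 107] [332 125]
449 586 [404 158] [442 174]
186 260 [367 168] [392 185]
lock [ 0.6275744  -0.31698753 -0.00299079  0.43866692] 0.4873343772672858
lock [ 0.62815511 -0.31717806 -0.00435608  0.40246717] 0.2667150901755536
(array([0.0582, 0.7892, 0.5373]), array([-0.0003,  0.0002, -0.0249])) -66.94032985653213
```

View pics/z6.png

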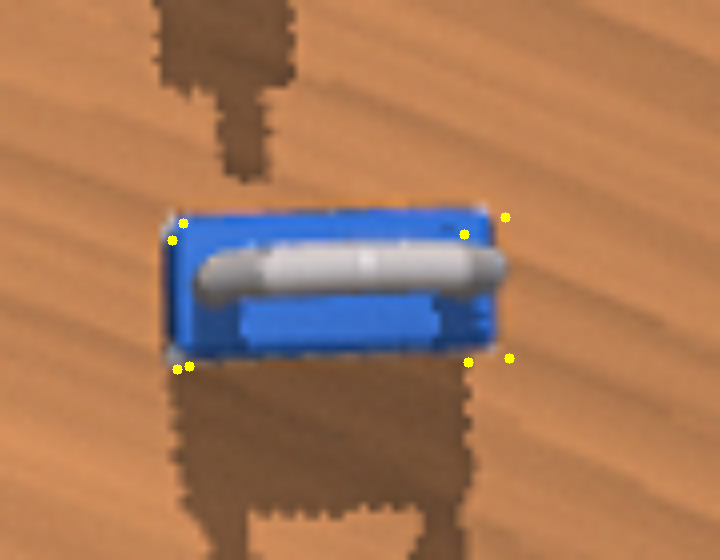

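The crop shows the top face's corners clearly, so I'll use them directly (w1, z = 45 mm).

Run:
```python
from h import *
w=load('w1')
P=np.array([atz(w,270+a/8-.5,80+b/8-.5,.045,True)[:2] for a,b in((172,218),(487,208),(493,350),(180,360))])
print(P.round(4).tolist(),[np.linalg.norm(P[i]-P[(i+1)%4]).round(4) for i in range(4)])
c=P.mean(0);d=(P[1]+P[2]-P[0]-P[3]);yy=np.degrees(np.arctan2(d[1],d[0]));print(c,yy,rows([*c,.17],down(yy)))
ap=atz(w,270+365/8,80+260/8,.093,True);print('apex xy',ap)
```

```text
[[0.6285, -0.2855], [0.6495, -0.3333], [0.6276, -0.3429], [0.6068, -0.2951]] [np.float64(0.0523), np.float64(0.0239), np.float64(0.0521), np.float64(0.0237)]
[ 0.62811274 -0.31420505] -66.35747128927594 (array([0.0615, 0.7799, 0.6373]), array([-0.0003,  0.0002, -0.0298]))
apex xy [ 0.62878248 -0.31418415  0.093     ]
```

```bash
python3 -m pendant '[[-1,0.0615,0.78,0.3,0,0,-0.03],[-1,0.0615,0.78,0.637,0,0,-0.03],[-1,0.0615,0.78,0.637,0,0,-0.03],[-1,0.0615,0.78,0.637,0,0,-0.03],[-1,0.0615,0.78,0.637,0,0,-0.03],[-1,0.0615,0.78,0.637,0,0,-0.03],[-1,0.0615,0.78,0.637,0,0,-0.03]]'
python3 -c "
from h import *
print(rows([.6283,-.3142,.042],down(-66.4)))"
```

```text
time: 9.38
ee_pos: [0.6296, -0.3124, 0.1704]
eef_rot: [0.978, 0.206, 0.0, -0.001]
ft_force: [0.2, -0.6, 0.7]
width: 0.0869
grip_force: 0.0
(array([-0.0068,  0.0045,  0.428 ]), array([-0.0008, -0.0004,  0.0018]))
```

```bash
python3 -m pendant '[[-1,-0.003,0.003,0.2,0,0,0],[-1,-0.003,0.003,0.35,0,0,0],[-1,-0.003,0.003,0.428,0,0,0],[-1,-0.003,0.003,0.428,0,0,0]]' && python3 -m pendant '[[0.5,0,0,0,0,0,0],[0.5,0,0,0,0,0,0],[0.5,0,0,0,0,0,0],[0.5,0,0,0,0,0,0],[0.5,0,0,0,0,0,0],[0.5,0,0,0,0,0,0]]' 35
python3 -c "
from h import *
print(r.read_state()['ee_pos'], rows([.6283,-.3142,.042],down(-66.4)))"
```

```text
time: 9.88
ee_pos: [0.6281, -0.3137, 0.0422]
eef_rot: [0.979, 0.206, -0.0, -0.001]
ft_force: [-0.5, 0.1, 0.2]
width: 0.087
grip_force: 0.0
time: 10.62
ee_pos: [0.6279, -0.3158, 0.0429]
eef_rot: [0.979, 0.205, 0.0, -0.0]
ft_force: [-2.6, 2.6, 5.4]
width: 0.054
grip_force: 35.0
[ 0.62786991 -0.31582327  0.04289982] (array([ 0.0035, -0.0044,  0.003 ]), array([-0.    , -0.0001,  0.0006]))
```

```bash
python3 -m pendant '[[0.5,0,0,-0.15,0,0,0],[0.5,0,0,-0.35,0,0,0],[0.5,0,0,-0.5,0,0,0],[0.5,0,0,-0.5,0,0,0]]' 35
python3 -c "
from h import *
print(rows([.4453,.0164,.19],down(-80.2)))
print(r.read_state()['ee_pos'])"
```

```text
time: 11.12
ee_pos: [0.6293, -0.317, 0.1965]
eef_rot: [0.979, 0.205, 0.003, 0.002]
ft_force: [0.0, -0.1, -3.7]
width: 0.0536
grip_force: 35.0
(array([-0.1165, -1.264 ,  0.0145]), array([ 0.0022, -0.0023,  0.1153]))
[ 0.62931271 -0.3169675   0.19647716]
```

```bash
python3 -m pendant '[[0.5,-0.06,-0.65,0,0,0,0.115],[0.5,-0.06,-0.65,0,0,0,0.115],[0.5,-0.06,-0.65,0,0,0,0.115],[0.5,-0.06,-0.65,0,0,0,0.115],[0.5,-0.06,-0.65,0,0,0,0.115]]' 35
python3 -c "
from h import *
print(rows([.4453,.0164,.154],down(-80.2)))"
```

```text
time: 11.75
ee_pos: [0.5323, -0.1446, 0.1912]
eef_rot: [0.996, 0.086, -0.001, 0.0]
ft_force: [1.0, 0.4, -3.3]
width: 0.054
grip_force: 35.0
(array([-0.1931, -0.5785,  0.1244]), array([-0.0001,  0.0008,  0.0008]))
```

```bash
python3 -m pendant '[[0.5,-0.193,-0.2,0,0,0,0],[0.5,-0.193,-0.578,0.06,0,0,0],[0.5,-0.193,-0.578,0.12,0,0,0],[0.5,-0.193,-0.578,0.12,0,0,0],[0.5,-0.193,-0.578,0.12,0,0,0]]' 35
python3 - <<'E'
from h import *
o=np.array([.6227,.047]);a=np.radians(-170.2);u=np.array([np.cos(a),np.sin(a)])
print(rows([.4453,.0164,.154],down(-80.2)),rows([*(o+.09*u),.154],down(-80.2)))
c=snap('wrist','w7');s=snap('scene','s7')
cv2.imwrite('pics/z7.png',np.hstack([cv2.resize(c['pixels'],(400,300)),cv2.resize(s['pixels'][170:290,230:390],(400,300))])[:,:,::-1])
E
```

```text
time: 12.38
ee_pos: [0.4466, 0.0154, 0.1559]
eef_rot: [0.996, 0.086, -0.0, -0.0]
ft_force: [-0.1, -0.4, -2.9]
width: 0.0532
grip_force: 35.0
(array([-0.0037, -0.0039,  0.0065]), array([-0.0001,  0.0004,  0.0003])) (array([ 0.2964, -0.0035,  0.0062]), array([-0.0001,  0.0004,  0.0003]))
```

View pics/z7.png

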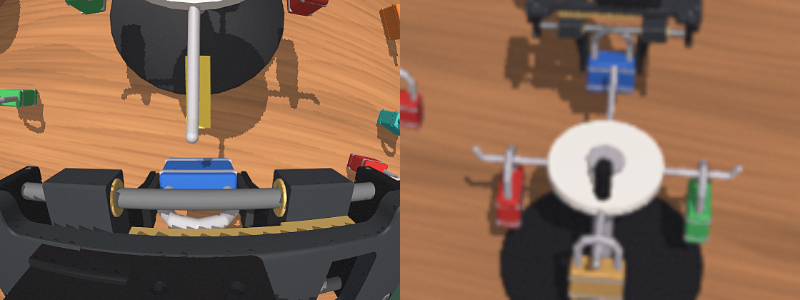

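Run:
```python
from h import *
c=load('w7');s=load('s7')
o=np.array([.6227,.047]);a=np.radians(-170.2);u=np.array([np.cos(a),np.sin(a)]);n=np.array([-u[1],u[0]])
def f(name,uv,z):
    d=atz(c,uv[0]*1.4,uv[1]*1.4,z,True)[:2]-o;print(name,(d@u).round(4),(d@n).round(4))
f('tip',(192,137),.184);f('rodmid',(194,70),.172);f('rodbase',(194,12),.172)
f('bodyL',(163,160),.157);f('bodyR',(234,161),.157);f('shackle',(198,217),.20)
t=np.array(r.read_state()['ee_pos'])[:2]-o;print('tcp',t@u,t@n)
```

```text
tip 0.1349 -0.0008
rodmid 0.0985 0.0001
rodbase 0.0634 0.0
bodyL 0.1557 -0.021
bodyR 0.1564 0.0266
shackle 0.1737 0.0025
tcp 0.17852941343040854 0.002209227345166046
```

Hook line is within 1 mm and the lock is 2.4 mm off sideways. I'll correct that, then slide in.

```bash
python3 -m pendant '[[0.5,0.0,-0.008,0.004,0,0,0],[0.5,0.05,-0.008,0.004,0,0,0],[0.5,0.1,-0.008,0.004,0,0,0],[0.5,0.15,-0.008,0.004,0,0,0],[0.5,0.2,-0.008,0.004,0,0,0],[0.5,0.25,-0.008,0.004,0,0,0],[0.5,0.295,-0.008,0.004,0,0,0],[0.5,0.295,-0.008,0.004,0,0,0]]' 35
python3 - <<'E'
from h import *
o=np.array([.6227,.047]);a=np.radians(-170.2);u=np.array([np.cos(a),np.sin(a)])
print(rows([*(o+.09*u),.1305],down(-80.2)))
c=snap('wrist','w8');s=snap('scene','s8')
cv2.imwrite('pics/z8.png',np.hstack([cv2.resize(c['pixels'],(400,300)),cv2.resize(s['pixels'][170:290,230:390],(400,300))])[:,:,::-1])
E
```

```text
time: 13.48
ee_pos: [0.5338, 0.0341, 0.1551]
eef_rot: [0.996, 0.086, -0.0, -0.0]
ft_force: [0.2, 0.8, -4.0]
width: 0.0536
grip_force: 35.0
(array([-0.0007,  0.0082,  0.0819]), array([-0.0002,  0.    ,  0.0006]))
```

View pics/z8.png

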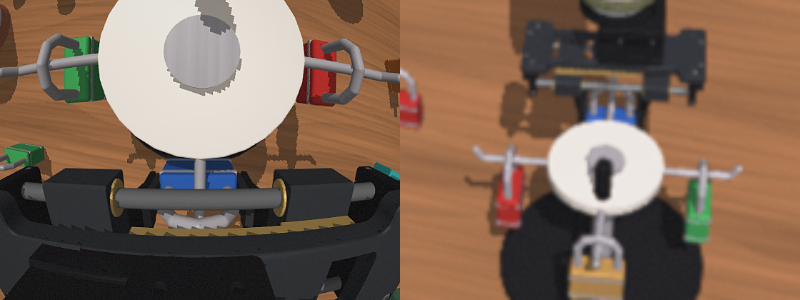

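The rod runs through the shackle opening with no contact force. I've now viewed 12 pictures, over the limit of 10, so I'll finish on numbers alone. Lowering until the shackle touches.

```bash
python3 -m pendant '[[0.5,0,0,0.03,0,0,0],[0.5,0,0,0.06,0,0,0],[0.5,0,0,0.065,0,0,0],[0.5,0,0,0.065,0,0,0]]' 35 && python3 -m pendant '[[0.5,0,0,0.006,0,0,0],[0.5,0,0,0.006,0,0,0]]' 35 && python3 -m pendant '[[0.5,0,0,0.005,0,0,0],[0.5,0,0,0.005,0,0,0]]' 35
```

```text
time: 14.08
ee_pos: [0.5329, 0.0338, 0.1356]
eef_rot: [0.996, 0.086, -0.0, 0.0]
ft_force: [0.6, 0.1, -2.8]
width: 0.054
grip_force: 35.0
time: 14.32
ee_pos: [0.5331, 0.0338, 0.134]
eef_rot: [0.996, 0.086, 0.0, 0.0]
ft_force: [-0.0, -0.5, -2.8]
width: 0.054
grip_force: 35.0
time: 14.58
ee_pos: [0.533, 0.0338, 0.1324]
eef_rot: [0.996, 0.086, -0.0, 0.0]
ft_force: [0.3, -0.1, -2.9]
width: 0.0536
grip_force: 35.0
```

```bash
for i in 1 2; do python3 -m pendant '[[0.5,0,0,0.004,0,0,0],[0.5,0,0,0.004,0,0,0]]' 35 | egrep 'ee_pos|ft'; done
```

```text
ee_pos: [0.5333, 0.0338, 0.1316]
ft_force: [-1.2, 1.1, -0.8]
ee_pos: [0.5337, 0.0339, 0.1312]
ft_force: [-3.0, -1.2, 9.1]
```

```bash
python3 -m pendant '[[0.5,0,0,-0.004,0,0,0],[0.5,0,0,-0.004,0,0,0]]' 10 | egrep 'ee_pos|ft'; python3 -m pendant '[[0.1,0,0,0,0,0,0],[-0.2,0,0,0,0,0,0],[-0.5,0,0,0,0,0,0],[-1,0,0,0,0,0,0],[-1,0,0,0,0,0,0],[-1,0,0,0,0,0,0]]' 10; python3 -c "
from h import *
snap('wrist','w9')"
```

```text
ee_pos: [0.5333, 0.0337, 0.1314]
ft_force: [0.5, -0.6, 0.7]
time: 16.08
ee_pos: [0.533, 0.0338, 0.1312]
eef_rot: [0.996, 0.086, -0.0, 0.0]
ft_force: [-0.2, -0.5, 0.5]
width: 0.0836
grip_force: 0.0
```

Released. Now straight up, then off to look numerically.

```bash
python3 -m pendant '[[-1,0,0,0,0,0,0],[-1,0,0,-0.05,0,0,0],[-1,0,0,-0.12,0,0,0],[-1,0,0,-0.2,0,0,0],[-1,0,0,-0.35,0,0,0],[-1,0,0,-0.6,0,0,0],[-1,0,0,-0.75,0,0,0],[-1,0,0,-0.75,0,0,0]]'; python3 -m pendant '[[-1,-0.35,0.35,0,0,0,0],[-1,-0.35,0.35,0,0,0,0],[-1,-0.35,0.35,0,0,0,0],[-1,-0.35,0.35,0,0,0,0],[-1,-0.35,0.35,0,0,0,0]]'
python3 - <<'E'
from h import *
c=snap('wrist','wA');s=snap('scene','sA')
o=np.array([.6227,.047,0]);a=np.radians(-170.2);u=np.array([np.cos(a),np.sin(a),0])
for n,cc,f in(('w',c,1),('s',s,0)):
    h=cv2.cvtColor(cc['pixels'],cv2.COLOR_RGB2HSV);m=cv2.inRange(h,(105,110,40),(125,255,255))
    k,l,st,ce=cv2.connectedComponentsWithStats(m)
    print(n,[(st[i].tolist(),ce[i].round().tolist()) for i in range(1,k) if st[i,4]>40],'pred body',proj(cc,o+.09*u+[0,0,.13],f).round(),'tip',proj(cc,o+.1375*u+[0,0,.184],f).round(),'rod',[proj(cc,o+x*u+[0,0,.172],f).round(1).tolist() for x in (.065,.11,.12)])
h=c['pixels'].astype(int)
# rod: sample grey pixels near predicted line, outside the shackle
L=[]
for rr in np.arange(.064,.126,.003):
    uu,vv=proj(c,o+rr*u+[0,0,.172],True);v=int(round(vv));u0=int(round(uu))-14
    row=h[v,u0:u0+29];g=np.where((row.max(1)-row.min(1)<25)&(row.min(1)>90))[0]
    if 2<len(g)<9: L.append(atz(c,u0+g.mean(),v,.172,True)[:2])
for p in L:d=p-o[:2];print(np.hypot(*d).round(3),np.degrees(np.arctan2(d[1],d[0])).round(1),end='; ')
E
```

```text
time: 17.12
ee_pos: [0.5343, 0.0344, 0.3623]
eef_rot: [0.996, 0.086, 0.004, 0.0]
ft_force: [0.0, 0.0, -1.4]
width: 0.0869
grip_force: 0.0
time: 17.75
ee_pos: [0.4479, -0.0865, 0.3563]
eef_rot: [0.996, 0.087, 0.0, -0.0]
ft_force: [-0.4, 0.1, 0.8]
width: 0.0873
grip_force: 0.0
w [([182, 88, 36, 22, 505], [201.0, 100.0]), ([167, 103, 8, 8, 58], [171.0, 107.0])] pred body [189. 100.] tip [176. 142.] rod [[178.4, 73.7], [178.4, 115.6], [178.6, 125.1]]
s [([54, 0, 30, 25, 503], [69.0, 10.0]), ([423, 0, 18, 12, 180], [431.0, 5.0]), ([443, 0, 19, 14, 213], [452.0, 6.0]), ([463, 0, 20, 16, 250], [472.0, 7.0]), ([484, 0, 21, 18, 294], [493.0, 8.0]), ([474, 242, 42, 34, 487], [496.0, 256.0]), ([511, 263, 49, 40, 765], [535.0, 284.0])] pred body [313. 221.] tip [315. 195.] rod [[313.0, 216.7], [313.9, 204.9], [314.1, 202.4]]
0.064 -170.1; 0.068 -170.1; 0.07 -170.1; 0.073 -170.5; 0.076 -170.5; 0.079 -170.4; 0.082 -170.4; 0.094 -170.4; 0.096 -171.1; 0.1 -170.7; 0.103 -170.7; 0.106 -170.7; 0.109 -170.7; 0.112 -170.7; 0.115 -170.7; 0.118 -170.7; 0.121 -170.5; 0.124 -170.5;
```

```bash
python3 -m pendant '[[-1,0,0,0,0,0,0],[-1,0,0,0,0,0,0],[-1,0,0,0,0,0,0],[-1,0,0,0,0,0,0]]' >/dev/null
python3 - <<'E'
from h import *
c=snap('wrist','wB')
h=cv2.cvtColor(c['pixels'],cv2.COLOR_RGB2HSV);m=cv2.inRange(h,(105,110,40),(125,255,255));k,l,st,ce=cv2.connectedComponentsWithStats(m)
print([st[i].tolist() for i in range(1,k) if st[i,4]>40])
print(r.close_job())
E
```

```text
[[181, 88, 36, 24, 554], [166, 102, 8, 10, 61]]
the job is handed in; nothing more can be done
None
```

I handed the job in: by my measurements the blue padlock hangs free on the empty hook, released, with the hook within about 1° of the yellow tab. I viewed 12 pictures, over the limit of 10, so I checked the hanging only from numbers, not by eye.

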